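# Open the saucer clamp

### The arm

A 6-joint arm with a two-finger parallel gripper is mounted at the origin on the work surface. World frame = base frame: x ahead of the robot, y to its left, z up, the work surface at z = 0. Lengths are in m, angles in rad, forces in N, time in s.
With the tool pointing down it reaches from about 0.275 to 0.875 m from the base axis. Payload 12.5 kg.
Tool frame: the origin (TCP) lies between the finger pads; the fingertips stand r.nose_length ahead of it and the grasp point (between the pads) lies 5 mm behind it (r.nose_length is the distance from the TCP to the fingertips, in m); z points along the fingers, y is the line along which they close (so a half turn about z gives the same grasp; the last joint's range is limited). The gripper opens to 85 mm and grips with 20 to 120 N. Pads are 22 mm wide; open, the fingers measure 114 mm over their backs; the gripper's body (76 mm by 85 mm) begins 54 mm behind the grasp point. The pads swing forward as they close: fully open they stand 13 mm farther back than shut.
Start: joints at [-1.222, 0.351, 1.652, -0, 1.139, -0.085], TCP at [0.231, -0.499, 0.245] pointing down, gripper open.
Joint ranges: [-2.75, 2.75], [-0.79, 2.1], [0.01, 2.65], [-1.57, 4.71], [0.07, 3.14], [-2.87, 2.87]. Speed limits (rad/s): [2.22, 2.22, 2.79, 3.14, 3.14, 3.14].

### API

Orientations are given as a unit quaternion [w, x, y, z].
In Python, from station import r, eyes, workorder gives the robot as it stands.
- The arm moves only by the shell command python3 -m creep 'ROWS' [FORCE]. ROWS is JSON, a list of rows, each a list of 5 numbers: the shift along the tool's x, y, z in mm, then the turn about the tool's z in rad, then the opening in per cent of the stroke, from 0 (shut) to 100 (fully open). In form: [[tx, ty, tz, roll, jaw], ...]. A call has 1 to 20 rows; each row is the pose to reach, as a shift and turn from the pose commanded when the call began, along the tool's axes at that moment; what a row does not reach only later rows make up. A row lasts 1/12 s, in which the tool goes at most 41.7 mm and 7.16 degrees, less where a joint would pass 70% of its speed; a pose out of reach is approached as far as the arm can. A call with a gripper value outside its range is refused whole. The fingers move at their own pace and stop on an object; FORCE is the grip in N (left out, the last holds). Time passes only in rows, so rows that repeat a pose let the fingers close. It gives the time, the measured TCP pose, the force, the opening and the grip force at its end, in the units of the state.
- r.read_state(): the state, without advancing time (a new reading comes with each control period).
- eyes.capture(name): name is "scene" or "top" or "wrist"; returns the picture (384x512x3 uint8, blue, green, red); there is no depth.
- eyes.camera_info(name): a dict with "camera_matrix" (3x3 intrinsics, pixels), "cam_to_world" (4x4, takes a point from camera to world coordinates); the wrist camera has in their place "T_tool_cam" (4x4, takes a point from camera to tool coordinates, whose origin is the TCP and whose axes are the flange's). Camera axes: x right, y up, looking along -z (the intrinsics and any distortion apply to the point x, -y, -z); pixel columns grow to the right and rows downward; lengths in m; the calibration is good to about 2 mm. A picture is of the moment at which its call begins: read the wrist's pose just before it. camera_info takes no time and is no camera call.
- workorder.sign_off(): hands the job in; it is judged then, once.
Trained networks look in the newest picture that a camera, given by its name, has taken for a name from the list of things; names that differ only in an ending like _2 or _b are one class to them, and where a whole thing is asked for, a point or a joint stands for the part that bears it (a point fixed in the world has none). Each returns a list of dicts, best first, with "conf" (0 to 1); they miss things now and then, are a little off and sometimes report something else, mostly with a low value. They report only what shows in the picture. A call takes as long as a camera call.
- eyes.find_in(camera, target): "point" ([column, row] in pixels, amid what is visible of it).
- eyes.tip_of(camera, target): "point" ([column, row] in pixels: a listed point, or the origin of a listed thing).
The state is a dict: "t": time; "q": joint angles; "joint_vel": joint speeds; "joint_torque": joint torques, N m; "tcp_pos": TCP position; "tool_rot": TCP orientation; "ft_force": force on the tool from outside, world axes, zero at the start; "ft_torque": the same for the moment, N m; "finger_gap": finger opening in m; "grip_force": force on a finger pad.
Only numpy, scipy, OpenCV 4.12 (cv2) and the standard library are available. Lean on these libraries where they do the work, as an engineer would, in place of code of your own. Each camera call takes 0.05 s, during which the arm holds its last target. There are 200 camera calls.

### The job

Open the bench clamp so that the stack of saucers can be taken out: press the round release cap on top of the sliding jaw all the way down (it stays down), and then push the jaw back along its bar, away from the saucers, until it rests against the end stop. Only press and push with the fingertips: do not grip the jaw, do not lift anything, and leave the saucers and the other things on the bench where they are.

Things in the scene. Friction and masses are not known exactly. Their poses are not given: they have to be found in the camera images.
- clamp: The clamp, fixed to the bench: pine bed 150 (x) by 425 (y) by 18 mm, a wooden fixed jaw at its -y end (y -199 to -181 mm, top 78 mm above the bench) and a toothed steel bar 24 mm wide along the middle (top 42 mm above the bench). Origin at bench level under the bar's line, z up; y runs along the bar: the sliding jaw opens towards +y. The saucers stand between fixed and sliding jaw.
- jaw (a joint): Travel of the sliding jaw along the bar, m: its inner face is at clamp y = value - 0.050. 0 = nearest the saucers, 0.150 = fully back, its housing against the end stop. Starts between 0 and about 0.052. Cap up: locked in the bar's teeth (up to 8 mm of play). Cap down: slides with about 3 N of friction plus slight damping, and stays where it is left.
- jaw_face (a point): On the inner face (towards the saucers) of the sliding jaw, mid-width, 85 mm above the bench, 25 mm above the stack's top; axes as the clamp. Push here towards clamp +y, from above the saucers. The jaw is an upright wooden board 110 mm wide, 16 mm thick, top edge 106 mm above the bench; behind it a grey housing 62 mm wide, 80 mm long, top 61.5 mm above the bench.
- release (a joint): Travel of the release cap in m: 0 = up (jaw locked), 0.008 = fully down (jaw free; it comes free at about 0.006). The cap moves straight down against about 3.5 N of friction plus some damping and stays where it is left.
- release_top (a point): Centre of the flat top of the release cap, a round grey cap 32 mm across on top of the jaw's housing, on the bar's centre line 60 mm behind the jaw's inner face (44 mm behind the back of its board). 82.5 mm above the bench when up, 74.5 mm when down; it travels with the jaw.
- stop_face (a point): Centre of the face of the dark steel end stop that the jaw's housing comes to rest against, at clamp y 196 mm, 35 mm above the bench. The stop is a block 70 mm wide, 20 mm thick, its top 52 mm above the bench.
- saucer1: Lowest saucer of the stack of three, unglazed terracotta, 120 mm across the rim, 60 mm across the foot, 14 mm high, loose, to be left alone. Origin at the centre of its underside; the stack's top is 60 mm above the bench.
- saucer2: Middle saucer of the stack of three, unglazed terracotta, 120 mm across the rim, 60 mm across the foot, 14 mm high, loose, to be left alone. Origin at the centre of its underside; the stack's top is 60 mm above the bench.
- saucer3: Top saucer of the stack of three, unglazed terracotta, 120 mm across the rim, 60 mm across the foot, 14 mm high, loose, to be left alone. Origin at the centre of its underside; the stack's top is 60 mm above the bench.
- caliper: Stainless steel caliper with two curved legs, lying flat, 150 mm long (x), 78 mm wide, 8 mm high; loose, to be left alone. Origin under its middle.
- container: Clear plastic container (looks pale) with a white twist cap, 60 mm across, 75 mm high; loose, to be left alone. Origin at the centre of its underside.
- stamp: Turned wooden stamp, 34 mm across the foot, 62 mm high, standing; loose, to be left alone. Origin at the centre of its underside.

How it is judged:
On the way, in this order (a step that is already met when the one before it is completed fails the run):
1. the release cap is pressed down (past 6.5 mm of its 8 mm) before the jaw has been moved more than 12 mm (value of joint release above 0.0065 m and distance of jaw_face from where it was at the start of the episode below 0.012 m), for 0.1 s.
2. the jaw is pushed back to the end stop, within 6 mm (value of joint jaw above 0.144 m), for 0.2 s.
At the end, for the whole second after the job is handed in: The jaw rests within 6 mm of the end stop (joint above 0.144), every saucer at rest within 10 mm of where it stood, and caliper, container and stamp within 20 mm of where they were (value of joint jaw above 0.144 m and velocity of joint jaw below 0.01 m/s and linear speed of each of saucer1, saucer2, saucer3 below 0.02 m/s and distance of each of saucer1, saucer2, saucer3 from where it was at the start of the episode below 0.01 m and distance of each of caliper, container, stamp from where it was at the start of the episode below 0.02 m); the robot touches nothing.
It fails at once if the jaw's board is gripped: the fingers bear on its front and its back at once (over 2 N each) (contact force between the fingers and jaw_c3 above 2 N and contact force between the fingers and jaw_c4 above 2 N).
It fails at once if a saucer is shifted over 15 mm, lifted or tipped (distance of any of saucer1, saucer2, saucer3 from where it was at the start of the episode above 0.015 m or angle between any of saucer1, saucer2, saucer3's own z axis and vertical above 0.15 rad).
It fails at once if the caliper, container or stamp is lifted, knocked over or shifted over 25 mm (distance of any of caliper, container, stamp from where it was at the start of the episode above 0.025 m or height (world z) of any of caliper, container, stamp above 0.012 m or angle between any of caliper, container, stamp's own z axis and vertical above 0.35 rad).
It also fails if it takes over 42 s, if anything falls off the work surface, if the arm or the gripper's body presses on something with over 40 N, if the wrist force passes 120 N, or if a joint passes its speed limit or range.

## Working session

There is one attempt and no reset: what is moved stays moved. The work goes in short steps, Python scripts to look and compute and a shell command to move; the robot and the scene stay as the last step left them, time stands still between calls to the robot, and variables do not carry over. Pictures are saved under pics/ and viewed, at most 10 in all, crops included, and the job is handed in when it is done.

```bash
mkdir -p pics; cat > h.py <<'E'
import numpy as np, cv2
from station import r, eyes, workorder
from scipy.spatial.transform import Rotation as R
def pose():
    s=r.read_state(); T=np.eye(4); q=s["tool_rot"]
    T[:3,:3]=R.from_quat([q[1],q[2],q[3],q[0]]).as_matrix(); T[:3,3]=s["tcp_pos"]; return T
def cam(n,T=None):
    i=eyes.camera_info(n); return np.array(i["camera_matrix"]),(np.array(i["cam_to_world"]) if "cam_to_world" in i else T@np.array(i["T_tool_cam"]))
def ray(n,p,T=None):
    K,C=cam(n,T); d=np.linalg.solve(K,[p[0],p[1],1]); d=C[:3,:3]@[d[0],-d[1],-d[2]]
    return C[:3,3],d/np.linalg.norm(d)
def atz(n,p,z,T=None):
    o,d=ray(n,p,T); return o+d*(z-o[2])/d[2]
def tri(rays):
    A=0;b=0
    for o,d in rays:
        M=np.eye(3)-np.outer(d,d); A=A+M; b=b+M@o
    return np.linalg.solve(A,b)
E
python3 - <<'E'
from h import *
np.set_printoptions(precision=4,suppress=True)
print(r.nose_length, pose(), {k:v for k,v in eyes.camera_info("top").items()})
ims=[]
for n in ["scene","top"]:
    im=eyes.capture(n); cv2.imwrite(f"pics/{n}0.png",im)
Z=dict(release_top=.0825,jaw_face=.085,stop_face=.035,saucer3=.05,container=0,stamp=0,caliper=0,clamp=0)
for t in Z:
    rs=[]
    for n in ["scene","top"]:
        L=eyes.tip_of(n,t)
        for l in L[:2]: print(t,n,np.round(l["point"],1),round(l["conf"],2),atz(n,l["point"],Z[t]))
        if L: rs.append(ray(n,L[0]["point"]))
    if len(rs)==2: print("   tri",tri(rs))
E
```

```text
0.014 [[ 0.9074  0.4203 -0.0004  0.2311]
 [ 0.4203 -0.9074  0.0011 -0.4988]
 [ 0.0001 -0.0012 -1.      0.2448]
 [ 0.      0.      0.      1.    ]] {'camera_matrix': array([[389.1179,   0.    , 254.9482],
       [  0.    , 389.1179, 192.0943],
       [  0.    ,   0.    ,   1.    ]]), 'cam_to_world': array([[-0.021 ,  0.9909, -0.1332,  0.4841],
       [-0.9997, -0.022 , -0.0058, -0.0048],
       [-0.0087,  0.133 ,  0.9911,  0.9169],
       [ 0.    ,  0.    ,  0.    ,  1.    ]])}
release_top scene [256.6 179.5] 0.72 [ 0.5356 -0.0034  0.0825]
release_top top [255.5 217.7] 0.5 [0.5408 0.0001 0.0825]
   tri [ 0.5402 -0.0021  0.0853]
jaw_face scene [232.5 190.5] 0.93 [ 0.5655 -0.0573  0.085 ]
jaw_face top [282.4 207.6] 0.86 [ 0.5611 -0.058   0.085 ]
   tri [ 0.5615 -0.0575  0.0822]
stop_face scene [316.6 180.3] 0.58 [0.5004 0.141  0.035 ]
stop_face top [192.5 239.7] 0.98 [0.4976 0.1434 0.035 ]
stop_face top [326.2 198.7] 0.53 [ 0.5839 -0.1615  0.035 ]
   tri [0.4974 0.143  0.0328]
saucer3 scene [181.  224.7] 0.8 [ 0.6014 -0.1608  0.05  ]
saucer3 scene [185.7 233.8] 0.78 [ 0.6285 -0.1541  0.05  ]
saucer3 top [323.1 198.7] 0.91 [ 0.5823 -0.1519  0.05  ]
saucer3 top [314.7 146. ] 0.55 [ 0.7037 -0.1382  0.05  ]
   tri [ 0.5838 -0.1581  0.0347]
container scene [203.3 287.8] 0.87 [ 0.7146 -0.1366  0.    ]
stamp scene [300.4 251.6] 0.82 [0.6712 0.0492 0.    ]
stamp top [232.6 164.6] 0.66 [0.6751 0.0529 0.    ]
   tri [0.674  0.0505 0.0025]
caliper scene [222.6 185.8] 0.63 [ 0.4217 -0.0606  0.    ]
caliper top [283.4 271.8] 0.91 [ 0.42   -0.0612  0.    ]
   tri [ 0.4199 -0.0608 -0.0011]
clamp scene [237.1 219.3] 0.82 [ 0.5506 -0.0492  0.    ]
clamp top [271.6 211.2] 0.88 [ 0.561  -0.0377  0.    ]
clamp top [191.  242.5] 0.18 [0.4917 0.1528 0.    ]
   tri [ 0.5594 -0.0439  0.0063]
```

View images.

```bash
python3 -c "
import cv2
a=cv2.imread('pics/scene0.png')[100:340,100:420];b=cv2.imread('pics/top0.png')[100:340,120:440]
cv2.imwrite('pics/both.png',cv2.resize(cv2.hconcat([a,b]),None,fx=1.25,fy=1.25,interpolation=2))"
```

```text
(no output)
```

View pics/both.png

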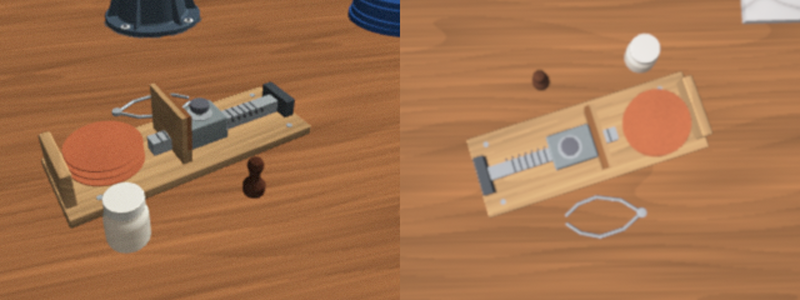

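The picture shows the cap at top pixel (255,217), the board between cap and saucers, and the space above the bar free. The networks agree with this. The bar direction is about (-0.302, 0.953). Next I go above the cap, shut, with tool y antiparallel to the bar.

```bash
python3 -m creep '[[491,-322,0,0.127,0],[491,-322,0,0.127,0],[491,-322,0,0.127,0],[491,-322,0,0.127,0],[491,-322,0,0.127,0],[491,-322,0,0.127,0],[491,-322,0,0.127,0],[491,-322,0,0.127,0],[491,-322,0,0.127,0],[491,-322,0,0.127,0],[491,-322,0,0.127,0],[491,-322,0,0.127,0],[491,-322,0,0.127,0],[491,-322,0,0.127,0],[491,-322,0,0.127,0],[491,-322,0,0.127,0],[491,-322,0,0.127,0],[491,-322,0,0.127,0],[491,-322,0,0.127,0],[491,-322,0,0.127,0]]'
cat > look.py <<'E'
from h import *
import sys
np.set_printoptions(precision=4,suppress=True)
T=pose(); print(T)
im=eyes.capture("wrist"); cv2.imwrite(f"pics/{sys.argv[1]}.png",im)
for t,z in dict(release_top=.0825,jaw_face=.085,stop_face=.035,saucer3=.05).items():
    for l in eyes.tip_of("wrist",t)[:2]:
        p=atz("wrist",l["point"],z,T); print(t,np.round(l["point"]),round(l["conf"],2),p,"tool mm",1000*(T[:3,:3].T@(p-T[:3,3])), ray("wrist",l["point"],T))
E
python3 look.py w1
```

```text
t: 2.57
tcp_pos: [0.541, -0.0015, 0.2455]
tool_rot: [0.0, 0.988, 0.152, 0.0]
ft_force: [-0.3, 0.2, 0.3]
finger_gap: 0.0002
grip_force: 0.0
[[ 0.9538  0.3005  0.0001  0.541 ]
 [ 0.3005 -0.9538 -0.0001 -0.0015]
 [ 0.0001  0.0001 -1.      0.2455]
 [ 0.      0.      0.      1.    ]]
release_top [252. 173.] 0.78 [ 0.5445 -0.0004  0.0825] tool mm [  3.6377  -0.0544 162.9592] (array([0.6208, 0.0227, 0.375 ]), array([-0.2516, -0.0762, -0.9648]))
jaw_face [304. 174.] 0.85 [ 0.5612 -0.0566  0.085 ] tool mm [  2.6649  58.6084 160.4655] (array([0.6208, 0.0227, 0.375 ]), array([-0.1944, -0.2589, -0.9461]))
stop_face [135. 160.] 0.65 [0.5024 0.1465 0.035 ] tool mm [   7.5931 -152.7929  210.4429] (array([0.6208, 0.0227, 0.375 ]), array([-0.311 ,  0.3251, -0.8931]))
saucer3 [379. 174.] 0.96 [ 0.5833 -0.1567  0.05  ] tool mm [ -6.3097 160.6646 195.4759] (array([0.6208, 0.0227, 0.375 ]), array([-0.1004, -0.4808, -0.8711]))
```

View pics/w1.png

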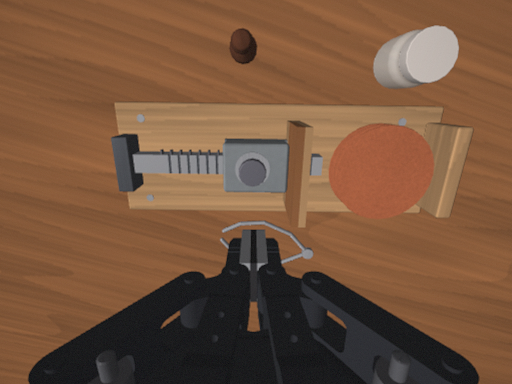

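Cap confirmed at (252,173), about 2–3 mm along tool x, and the jaw board at (300,175) is clear of the fingers. Descending.

```bash
python3 -m creep '[[2,-4,30,0,0],[2,-4,60,0,0],[2,-4,90,0,0],[2,-4,115,0,0],[2,-4,130,0,0],[2,-4,138,0,0],[2,-4,143,0,0],[2,-4,143,0,0]]'; python3 -m creep '[[0,0,2,0,0],[0,0,4,0,0],[0,0,6,0,0],[0,0,8,0,0],[0,0,8,0,0]]'
```

```text
t: 3.48
tcp_pos: [0.5421, 0.0039, 0.102]
tool_rot: [-0.0, 0.988, 0.153, -0.0]
ft_force: [0.0, 0.3, 0.9]
finger_gap: 0.0001
grip_force: 0.0
t: 3.9
tcp_pos: [0.5424, 0.0039, 0.0945]
tool_rot: [0.0, 0.988, 0.153, 0.0]
ft_force: [0.6, 0.5, 0.3]
finger_gap: -0.0001
grip_force: 0.2
```

```bash
python3 -m creep '[[0,0,1,0,0],[0,0,2,0,0],[0,0,3,0,0]]';python3 -m creep '[[0,0,1,0,0],[0,0,2,0,0],[0,0,3,0,0]]'; python3 -m creep '[[0,0,1,0,0],[0,0,2,0,0],[0,0,2,0,0]]'
```

```text
t: 4.15
tcp_pos: [0.5424, 0.0039, 0.0915]
tool_rot: [0.0, 0.988, 0.153, 0.0]
ft_force: [0.9, 0.5, 3.6]
finger_gap: -0.0002
grip_force: 1.7
t: 4.4
tcp_pos: [0.5424, 0.0039, 0.0884]
tool_rot: [0.0, 0.988, 0.153, 0.0]
ft_force: [-1.0, 1.3, 16.8]
finger_gap: -0.0003
grip_force: 8.3
t: 4.65
tcp_pos: [0.5425, 0.0039, 0.0882]
tool_rot: [0.0, 0.988, 0.153, 0.001]
ft_force: [-7.0, 0.4, 28.4]
finger_gap: -0.0
grip_force: 14.0
```

Cap bottomed (tip about 74 mm, 28 N). Going up, over the board, and down in front of its inner face.

```bash
python3 -m creep '[[0,0,-10,0,0],[0,0,-40,0,0],[0,0,-75,0,0],[0,0,-75,0,0],[0,35,-75,0,0],[0,70,-75,0,0],[0,104,-75,0,0],[0,104,-75,0,0]]'; python3 look.py w2; python3 - <<'E'
from h import *
for n in ["scene","top"]:eyes.capture(n)
for t in ["release_top","jaw_face"]:
    print(t,tri([ray(n,eyes.tip_of(n,t)[0]["point"]) for n in ["scene","top"]]))
E
```

```text
t: 5.32
tcp_pos: [0.5744, -0.0998, 0.1609]
tool_rot: [0.001, 0.988, 0.151, 0.0]
ft_force: [-0.4, 1.0, -0.1]
finger_gap: -0.0001
grip_force: 0.0
[[ 0.9542  0.2992  0.0005  0.5744]
 [ 0.2992 -0.9542 -0.0011 -0.0998]
 [ 0.0002  0.0012 -1.      0.1609]
 [ 0.      0.      0.      1.    ]]
release_top [132. 200.] 0.61 [ 0.547  -0.0026  0.0825] tool mm [   2.8704 -100.97     78.3064] (array([ 0.6542, -0.0755,  0.2905]), array([-0.4374,  0.2974, -0.8487]))
release_top [307. 196.] 0.53 [ 0.5942 -0.1416  0.0825] tool mm [ 6.343  45.8007 78.4842] (array([ 0.6542, -0.0755,  0.2905]), array([-0.2649, -0.2923, -0.9189]))
jaw_face [195. 206.] 0.72 [ 0.559  -0.0546  0.085 ] tool mm [ -1.2119 -47.832   75.87  ] (array([ 0.6542, -0.0755,  0.2905]), array([-0.4185,  0.0921, -0.9035]))
saucer3 [314. 199.] 0.86 [ 0.5846 -0.1594  0.05  ] tool mm [ -8.1795  59.7714 110.9989] (array([ 0.6542, -0.0755,  0.2904]), array([-0.2636, -0.3176, -0.9108]))
release_top [0.54400083 0.00306573 0.07506259]
jaw_face [ 0.56197161 -0.0563849   0.0876192 ]
```

View pics/w2.png

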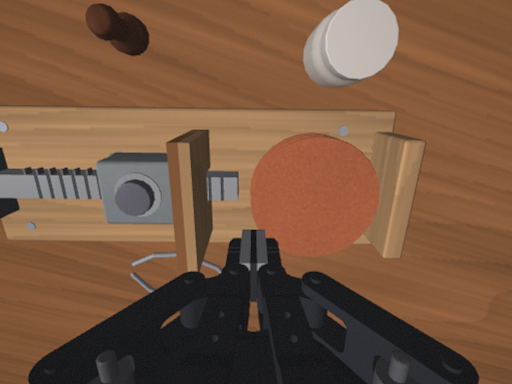

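The view shows the cap pressed in (132,198) with z about 75 mm. The board's inner face (195,206) is about 45 mm towards tool -y, and the saucers are undisturbed. Descending and pushing.

```bash
python3 -m creep '[[0,0,25,0,0],[0,0,45,0,0],[0,0,60,0,0],[0,0,67,0,0],[0,0,67,0,0]]'; python3 -m creep '[[0,-7,0,0,0],[0,-14,0,0,0],[0,-20,0,0,0],[0,-25,0,0,0],[0,-30,0,0,0],[0,-35,0,0,0],[0,-40,0,0,0]]'
```

```text
t: 6.28
tcp_pos: [0.5728, -0.0949, 0.093]
tool_rot: [-0.001, 0.988, 0.153, -0.001]
ft_force: [0.2, -0.1, -0.1]
finger_gap: 0.0006
grip_force: 0.0
t: 6.87
tcp_pos: [0.5618, -0.0568, 0.0949]
tool_rot: [0.0, 0.988, 0.153, 0.001]
ft_force: [1.8, -3.7, 2.3]
finger_gap: -0.0
grip_force: 1.8
```

```bash
python3 -m creep '[[0,-5,0,0,0],[0,-10,0,0,0],[0,-15,0,0,0],[0,-20,0,0,0],[0,-25,0,0,0],[0,-30,0,0,0],[0,-35,0,0,0],[0,-40,0,0,0],[0,-45,0,0,0],[0,-50,0,0,0],[0,-55,0,0,0],[0,-60,0,0,0],[0,-65,0,0,0],[0,-70,0,0,0],[0,-75,0,0,0],[0,-80,0,0,0],[0,-83,0,0,0],[0,-85,0,0,0]]'; python3 -m creep '[[0,-3,0,0,0],[0,-6,0,0,0],[0,-9,0,0,0]]'; python3 -m creep '[[0,-2,0,0,0],[0,-4,0,0,0],[0,-6,0,0,0]]'
```

```text
t: 8.37
tcp_pos: [0.5355, 0.0244, 0.0943]
tool_rot: [-0.0, 0.988, 0.153, -0.0]
ft_force: [3.8, -2.1, -0.5]
finger_gap: 0.0001
grip_force: 1.6
t: 8.62
tcp_pos: [0.533, 0.0327, 0.0943]
tool_rot: [0.0, 0.988, 0.153, 0.0]
ft_force: [2.9, -2.0, -1.2]
finger_gap: -0.0005
grip_force: 1.6
t: 8.87
tcp_pos: [0.5311, 0.0384, 0.0943]
tool_rot: [-0.0, 0.988, 0.153, -0.0]
ft_force: [2.9, -1.9, -1.2]
finger_gap: -0.0002
grip_force: 1.6
```

```bash
python3 -m creep '[[0,-1.5,0,0,0],[0,-3,0,0,0],[0,-4,0,0,0],[0,-4,0,0,0]]'; python3 -m creep '[[0,-1.5,0,0,0],[0,-3,0,0,0],[0,-3,0,0,0]]'
```

```text
t: 9.2
tcp_pos: [0.5305, 0.0408, 0.0943]
tool_rot: [0.001, 0.988, 0.153, 0.0]
ft_force: [5.2, -13.8, -2.5]
finger_gap: 0.0
grip_force: 7.4
t: 9.45
tcp_pos: [0.5304, 0.0412, 0.0944]
tool_rot: [0.003, 0.988, 0.153, 0.001]
ft_force: [9.8, -35.4, -5.7]
finger_gap: -0.0004
grip_force: 18.2
```

At the stop: the force rose to 35 N with no further travel. Backing off, lifting, and checking.

```bash
python3 -m creep '[[0,0,0,0,0],[0,6,0,0,0],[0,15,0,0,0],[0,20,0,0,0],[0,20,-20,0,0],[0,20,-50,0,0],[0,20,-85,0,0],[0,20,-120,0,0],[0,20,-120,0,0],[0,20,-120,0,0]]'; python3 look.py w3; python3 - <<'E'
from h import *
for n in ["scene","top"]:eyes.capture(n)
for t in ["release_top","jaw_face","saucer3","stamp","caliper"]:
    L=[eyes.tip_of(n,t) for n in ["scene","top"]]
    if all(L): print(t,tri([ray(n,l[0]["point"]) for n,l in zip(["scene","top"],L)]))
E
```

```text
t: 10.28
tcp_pos: [0.5356, 0.026, 0.2158]
tool_rot: [0.0, 0.988, 0.153, 0.001]
ft_force: [-1.0, 0.0, -1.3]
finger_gap: 0.0001
grip_force: 0.0
[[ 0.9532  0.3022  0.0029  0.5356]
 [ 0.3022 -0.9532  0.0002  0.026 ]
 [ 0.0029  0.0007 -1.      0.2158]
 [ 0.      0.      0.      1.    ]]
release_top [171. 179.] 0.75 [0.5158 0.1075 0.0825] tool mm [  5.3311 -83.7658 133.2982] (array([0.6149, 0.0503, 0.3456]), array([-0.3457,  0.1992, -0.917 ]))
jaw_face [148. 170.] 0.72 [0.5191 0.1314 0.085 ] tool mm [  15.7632 -105.5408  130.8129] (array([0.6149, 0.0503, 0.3456]), array([-0.3313,  0.2803, -0.9009]))
jaw_face [222. 183.] 0.57 [0.5279 0.0565 0.085 ] tool mm [  1.5537 -31.5205 130.8235] (array([0.6149, 0.0503, 0.3456]), array([-0.3166,  0.0226, -0.9483]))
stop_face [151. 166.] 0.76 [0.5057 0.144  0.035 ] tool mm [   6.6217 -121.636   180.7758] (array([0.6149, 0.0503, 0.3456]), array([-0.3192,  0.2736, -0.9073]))
stop_face [412. 185.] 0.18 [ 0.5794 -0.1665  0.035 ] tool mm [-16.9498 196.5695 180.9288] (array([0.6149, 0.0503, 0.3456]), array([-0.0935, -0.5699, -0.8164]))
saucer3 [413. 182.] 0.72 [ 0.5843 -0.1555  0.05  ] tool mm [ -8.9225 187.56   165.9455] (array([0.6149, 0.0503, 0.3456]), array([-0.0849, -0.5693, -0.8177]))
saucer3 [ 0.66350268 -0.05287788  0.11115368]
stamp [0.67805695 0.05290816 0.00628883]
caliper [ 0.42057767 -0.06091506  0.00073139]
```

View pics/w3.png

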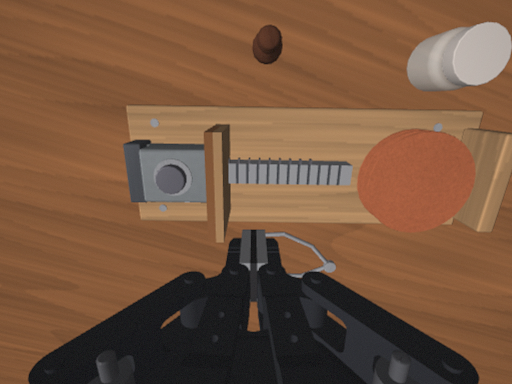

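The housing (140–205,175) rests against the stop (135,172). The saucers (415,180), stamp, container and caliper are in place, and the arm is clear.

```bash
python3 -c "
from station import workorder
print(workorder.sign_off())"
```

```text
the job is handed in; nothing more can be done
None
```

I pressed the release cap fully down and pushed the jaw back against the end stop. In the last picture the saucers, caliper, container and stamp are still in place and the arm is clear; the job is handed in, but sign-off gave no verdict.

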